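Clear the lid of the vial case and hold it half open

ROBOT

A 6-joint arm with a two-finger parallel gripper is mounted at the origin on a cart in front of the work surface, level with it; the furniture and walls round the work are solid. World frame = base frame: x ahead of the robot, y to its left, z up, the work surface at z = 0. Lengths are in m, angles in rad, forces in N, time in s.
With the tool pointing down it reaches from about 0.225 to 0.725 m from the base axis. Payload 3.1 kg.
Tool frame: the origin (TCP) lies midway between the tips of the shut fingers; the grasp point (between the pads) lies 19 mm behind it; z points along the fingers, y is the line along which they close (so a half turn about z gives the same grasp; the last joint's range is limited). The gripper opens to 85 mm and grips with 20 to 120 N. Pads are 22 mm wide; open, the fingers measure 114 mm over their backs; the gripper's body (76 mm by 85 mm) begins 54 mm behind the grasp point. The pads swing forward as they close: fully open they stand 13 mm farther back than shut.
Start: joints at [-1.303, 0.048, 0.099, 1.622, 0, 1.443], TCP at [0.202, -0.484, 0.231] pointing down, gripper open.
Joint ranges: [-2.91, 2.91], [-0.99, 1.94], [-1.21, 1.42], [-2.12, 2.29], [-1.49, 1.47], [-3.14, 3.14]. Speed limits (rad/s): [2.79, 2.79, 3.14, 3.14, 3.14, 3.14].

INTERFACE

Orientations are given as a unit quaternion [w, x, y, z].
In Python, from rig import monitor, vision, r gives the robot as it stands. The module is installed in compiled form; this text tells all that it offers.
- The arm moves only by the shell command python3 -m inch 'ROWS' [OPENING] [FORCE]. ROWS is JSON, a list of rows, each a list of 4 numbers: the shift along the world's x, y, z in cm, then the turn about the world's z in degrees. A call has 1 to 20 rows; each row shifts and turns the commanded pose from where the row before left it; what a row does not reach is not made up. A row lasts 1/8 s, in which the tool goes at most 62.5 mm and 10.7 degrees, less where a joint would pass 70% of its speed; a pose out of reach is approached as far as the arm can. A call is refused whole if a number of a shift passes 6.25 or a number of a turn 10.7, either way. A call with a gripper value outside its range is refused whole. OPENING is the closure in counts, from 0 (fully open) to 255 (shut), set as the call begins (- or left out, the last holds). The fingers move at their own pace and stop on an object; FORCE is the grip in N (left out, the last holds). Time passes only in rows, so rows that do not move let the fingers close. It gives the time, the measured TCP pose, the force, the opening and the grip force at its end, in the units of the state.
- monitor.read_state(): the state, without advancing time (a new reading comes with each control period).
- vision.get_image(name): name is "scene" or "top" or "wrist"; returns (picture, depth): 400x640x3 uint8, red, green, blue; 400x640 float32, m along the optical axis (not along the pixel's ray), 0 where there is no reading.
- vision.camera_params(name): a dict with "fx", "fy", "cx", "cy" (pixels), "rvec" (rotation vector, rad) and "tvec" (3), from world to camera coordinates, as OpenCV has them. Camera axes: x right, y down, z forward; pixel columns grow to the right and rows downward; lengths in m; the calibration is good to about 2 mm. A picture is of the moment at which its call begins: read the wrist's pose just before it. camera_params takes no time and is no camera call; for the wrist camera it gives the pose at the moment of the call.
- r.finish_job(): hands the job in; it is judged then, once.
The state is a dict: "time": time; "joints": joint angles; "joint_vel": joint speeds; "joint_torque": joint torques, N m; "ee_pos": TCP position; "tool_rot": TCP orientation; "wrist_force": force on the tool from outside, world axes, zero at the start; "wrist_torque": the same for the moment, N m; "grip_width": finger opening in m; "finger_force": force on a finger pad.
Only numpy, scipy, OpenCV 4.12 (cv2) and the standard library are available. Lean on these libraries where they do the work, as an engineer would, in place of code of your own. Each camera call takes 0.05 s, during which the arm holds its last target. There are 200 camera calls.

TASK

Two closed slide boxes are lying on the lid of the vial case and block it. Stack them squarely, edges flush, on the white slide box standing on the worktop, the yellow one first and the blue one on top of it, leaving the white box where it is and not disturbing anything else. Then raise the lid by its handle to 45 degrees and keep hold of the handle: it would fall shut, so finish while still holding it there, still and open at 45 degrees.

Things in the scene. Friction and masses are not known exactly. Their poses are not given: they have to be found in the camera images.
- yellow_box: closed slide box, a yellow plastic block 84 (x) x 50 (y) x 34 (z) mm with a dark seam round it and a small catch on one end, 0.13 kg give or take 30 %; at the start it lies on the case lid, its length roughly in the case's x direction, on the left or right half. Origin: centre of its underside; x along its length, z up
- blue_box: closed slide box, a blue plastic block 84 (x) x 50 (y) x 34 (z) mm with a dark seam round it and a small catch on one end, 0.13 kg give or take 30 %; at the start it lies on the other half of the lid, 66 mm of clear lid between the two, give or take 20. Origin: centre of its underside; x along its length, z up
- white_box: closed slide box, a white plastic block 84 (x) x 50 (y) x 34 (z) mm with a dark seam round it and a small catch on one end, 0.13 kg give or take 30 %; it stands alone on the worktop, loose, to the right of the case, and is the foot of the column. Origin: centre of its underside; x along its length, z up
- case: grey open-topped storage case, fixed to the worktop, 180 (x) x 220 (y) x 80 mm high without lid, vials inside; a green lid 10 mm thick covers it all, so the closed lid's top is 90 mm above the worktop. Origin: centre of its underside; x from its front (handle side, towards the robot) to its back (hinge side), z up
- lid_hinge (a point): middle of the lid's hinge axis, at the back of the case: 90 mm behind the case's centre (its +x), 80 mm above the worktop. The axis runs along the case's y
- case_lid (a joint): angle of the lid in rad: 0 closed, growing as the front is raised, stop at 1.75; 45 degrees is 0.785. The lid with handle weighs 0.41 kg and falls shut from below about 1.5; lifting it at the handle takes about 2 N
- lid_handle (a point): steel bow handle on the lid's front edge, reaching forward level with the lid: a round bar of 10 mm diameter along the case's y, with 100 mm free between its two end arms and 45 mm free between bar and lid edge. Origin: middle of the bar, when closed 140 mm in front of the case's centre and 85 mm above the worktop; 230 mm from the hinge axis, 5 mm above the lid's underside. A gripper from above can straddle the bar, which may turn between the fingers as the lid rises
- reagent_bottle: bystander, white square bottle 87x86x142 mm, origin under its centre
- jar_mint_a: bystander, white jar with mint-green cap, 47 mm wide, 83 mm high, origin under its centre
- jar_mint_b: bystander, a second such jar, origin under its centre
- glass_beaker: bystander, small glass beaker 55x59x66 mm, origin under its centre
- blue_lid: bystander, round dark blue cup-shaped lid 71 mm wide, 35 mm high, lying at the back right, origin under its centre
- marker: bystander, marker pen 17x135x16 mm, lying at the right, origin under its centre
Things that resemble listed ones, but are neither listed nor needed, are in the scene too. There is more than one size of the yellow_box; the job needs the smaller. What is shaped like the blue_box but orange is not meant.

How it is judged:
On the way, in this order (a step that is already met when the one before it is completed fails the run):
1. the yellow box stands squarely on the white box, let go, while the lid is still shut (horizontal distance between yellow_box and white_box below 0.01 m and height (world z) of yellow_box between 0.03 and 0.038 m and angle between the x axis of yellow_box and the x axis of white_box, either way round below 0.15 rad and angle between yellow_box's own z axis and vertical below 0.08 rad and linear speed of yellow_box below 0.03 m/s and contact force between the fingers and yellow_box below 0.1 N and value of joint case_lid below 0.1 rad), for 0.2 s.
2. the blue box stands squarely on the yellow one, let go, while the lid is still shut (all of step 1 and horizontal distance between blue_box and white_box below 0.01 m and height (world z) of blue_box between 0.064 and 0.072 m and angle between the x axis of blue_box and the x axis of white_box, either way round below 0.15 rad and angle between blue_box's own z axis and vertical below 0.08 rad and linear speed of blue_box below 0.03 m/s and contact force between the fingers and blue_box below 0.1 N), for 0.2 s.
At the end, for the whole second after the job is handed in: The lid is held still at 45 degrees (0.785 rad, within 0.12) by the fingers on its handle (at least 0.5 N), while the yellow box stands on the white one and the blue one on the yellow, each centred within 10 mm of the white box, turned within 0.15 rad of it, level and untouched (value of joint case_lid between 0.665 and 0.905 rad and velocity of joint case_lid between -0.06 and 0.06 rad/s and (contact force between the fingers and case_lid_c1 above 0.5 N or contact force between the fingers and case_lid_c2 above 0.5 N or contact force between the fingers and case_lid_c3 above 0.5 N) and angle between each of white_box, yellow_box, blue_box's own z axis and vertical below 0.08 rad and horizontal distance between each of yellow_box, blue_box and white_box below 0.01 m and height (world z) of yellow_box between 0.03 and 0.038 m and angle between the x axis of each of yellow_box, blue_box and the x axis of white_box, either way round below 0.15 rad and linear speed of each of yellow_box, blue_box below 0.03 m/s and contact force between the fingers and yellow_box below 0.1 N and height (world z) of blue_box between 0.064 and 0.072 m and contact force between the fingers and blue_box below 0.1 N); the arm keeps its last pose, push and grip.
It fails at once if the white box is shifted by more than 25 mm (distance of white_box from where it was at the start of the episode above 0.025 m).
It fails at once if a bystander is shifted by more than 25 mm (distance of any of reagent_bottle, jar_mint_a, jar_mint_b, glass_beaker, blue_lid, marker from where it was at the start of the episode above 0.025 m).
It also fails if it takes over 72 s, if anything falls off the work surface, if the arm or the gripper's body presses on something with over 40 N, if the wrist force passes 120 N, or if a joint passes its speed limit or range.

## Working session

There is one attempt and no reset: what is moved stays moved. The work goes in short steps, Python scripts to look and compute and a shell command to move; the robot and the scene stay as the last step left them, time stands still between calls to the robot, and variables do not carry over. Pictures are saved under pics/ and viewed, at most 10 in all, crops included, and the job is handed in when it is done.

```bash
mkdir -p pics; cat > h.py <<'E'
import numpy as np, cv2
from rig import monitor, vision, r
def cam(n):
    p=vision.camera_params(n); R=cv2.Rodrigues(np.array(p["rvec"],float))[0]; return p,R,np.array(p["tvec"],float).ravel()
def cloud(n):
    P=cam(n); im,d=vision.get_image(n); p,R,t=P
    v,u=np.mgrid[0:400,0:640]
    c=np.stack([(u-p["cx"])/p["fx"]*d,(v-p["cy"])/p["fy"]*d,d],-1)
    return im,d,(c-t)@R
def ray(n,u,v,z):
    p,R,t=cam(n); o=-R.T@t; w=R.T@np.array([(u-p["cx"])/p["fx"],(v-p["cy"])/p["fy"],1]); return o+w*(z-o[2])/w[2]
def save(im,f,s=1): cv2.imwrite("pics/"+f,cv2.resize(im[:,:,::-1],None,fx=s,fy=s))
E
python3 - <<'E'
from h import *
for n in("top","scene"):
    im,d,X=cloud(n); np.savez(n,im=im,X=X,d=d); save(im,n+"0.png",1.25)
print(monitor.read_state())
E
```

```text
{'time': 0.1, 'joints': array([-1.30279291e+00,  4.86742015e-02,  9.77159355e-02,  1.62198448e+00,
        8.24498984e-06,  1.44299937e+00]), 'joint_vel': array([ 1.25431849e-03, -9.22881019e-04,  3.87536575e-03, -2.02060465e-03,
        9.58751468e-05, -6.68991589e-05]), 'joint_torque': array([ 2.76788167e-03, -3.39850724e+01,  3.20935571e+01,  1.58013421e-02,
       -1.03829693e-04, -8.10768967e-06]), 'ee_pos': array([ 0.20225529, -0.48387183,  0.23021616]), 'tool_rot': array([-1.07086270e-03,  9.80481021e-01,  1.96610822e-01, -7.10615125e-05]), 'wrist_force': array([-0.0398279 , -0.50872327,  0.86277871]), 'wrist_torque': array([-0.03438777,  0.0766884 ,  0.01423057]), 'finger_force': 0.0, 'grip_width': 0.08512499203526092}
```

View pics/top0.png

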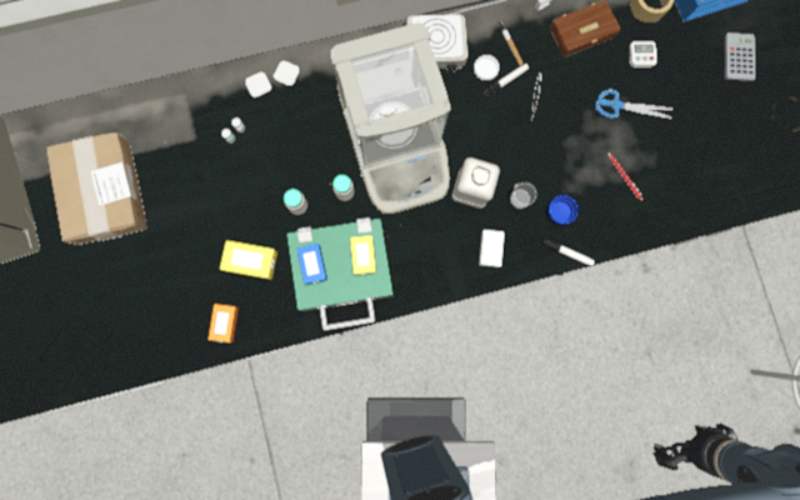

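View pics/scene0.png

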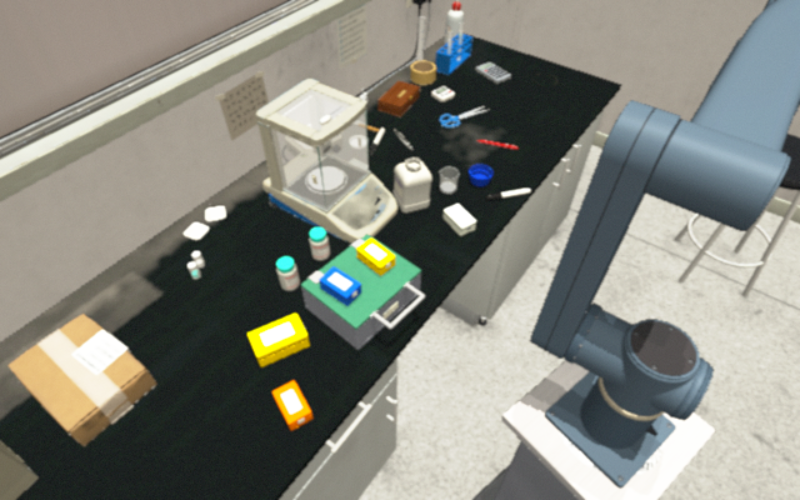

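Top picture (800 px view). Yellow candidates: small yellow box on the lid (362,255), which I choose, and the larger one on the table (249,260), which I reject. Blue candidates: the box on the lid (312,264), chosen; the round blue lid (563,209) and the orange box (223,323), rejected. The white box is at (491,248); the white bottle (477,182) is not it. The handle bar is at about (348,322).

```bash
cat > m.py <<'E'
from h import *
def fit(X,mask):
    Q=X[mask][:,:2].astype(np.float32); (c,s,a)=cv2.minAreaRect(Q); b=cv2.boxPoints((c,s,a))
    e=[b[1]-b[0],b[2]-b[1]]; l=max(e,key=np.linalg.norm); return c,sorted(s),np.degrees(np.arctan2(l[1],l[0]))%180,len(Q)
E
python3 - <<'E'
from m import *
z=np.load("top.npz"); im,X=z["im"],z["X"]
hsv=cv2.cvtColor(im,cv2.COLOR_RGB2HSV)
rois=dict(yellow=(272,185,310,225),blue=(235,188,265,232),white=(376,178,410,220),lid=(225,170,320,250),handle=(250,235,305,266))
for k,(a,b,c,d) in rois.items():
    M=np.zeros(im.shape[:2],bool); M[b:d,a:c]=True
    zz=X[:,:,2]; print(k,np.round(np.percentile(zz[M],[5,50,95]),3),end=' ')
    h={'yellow':.124,'blue':.124,'white':.034,'lid':.09,'handle':.09}[k]
    m=M&(abs(zz-h)<.012)
    print(fit(X,m))
    if k in('lid','handle'): 
        b=cv2.boxPoints(cv2.minAreaRect(X[m][:,:2].astype(np.float32))); print(b)
c=np.hstack([cv2.resize(im[165:270,220:420],None,fx=4,fy=4,interpolation=cv2.INTER_CUBIC)]); save(c,"crop.png")
E
```

```text
yellow [0.084 0.092 0.127] ((0.5852882862091064, 0.155934140086174), [0.05020293965935707, 0.08607468754053116], np.float32(6.465581), 522)
blue [0.086 0.093 0.127] ((0.5649181604385376, 0.27167657017707825), [0.05034807696938515, 0.08579997718334198], np.float32(13.028659), 541)
white [-0.005  0.002  0.037] ((0.614702045917511, -0.15575817227363586), [0.051710937172174454, 0.08417797088623047], np.float32(173.72229), 453)
lid [-0.004  0.088  0.125] ((0.5567375421524048, 0.20949740707874298), [0.21854950487613678, 0.22065384685993195], np.float32(99.43763), 3693)
[[0.43085113 0.30041286]
 [0.46703258 0.08274561]
 [0.682624   0.11858195]
 [0.64644253 0.3362492 ]]
handle [-0.794  0.003  0.093] ((0.45884624123573303, 0.19350308179855347), [0.08022964000701904, 0.15549682080745697], np.float32(90.16459), 652)
[[0.41850823 0.27113596]
 [0.4189549  0.11563976]
 [0.49918425 0.11587021]
 [0.49873757 0.27136642]]
```

View pics/crop.png

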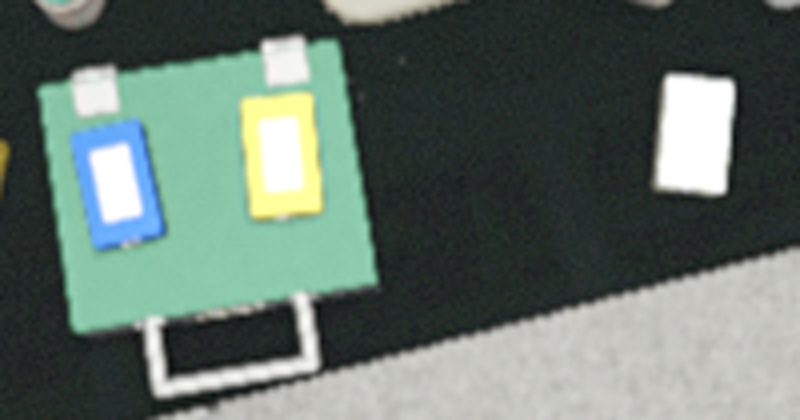

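The crop confirms the choice: the small yellow box at (283,157), blue at (118,185), white at (695,135), and the handle bar at (240,375). I'll go above yellow, with a half turn to keep joint 6 in range.

```bash
python3 -m inch '[[1.9,3.2,0,8.2],[1.9,3.2,0,8.2],[1.9,3.2,0,8.2],[1.9,3.2,0,8.2],[1.9,3.2,0,8.2],[1.9,3.2,0,8.2],[1.9,3.2,0,8.2],[1.9,3.2,0,8.2],[1.9,3.2,0,8.2],[1.9,3.2,0,8.2],[1.9,3.2,0,8.2],[1.9,3.2,0,8.2],[1.9,3.2,0,8.2],[1.9,3.2,0,8.2],[1.9,3.2,0,8.2],[1.9,3.2,0,8.2],[1.9,3.2,0,8.2],[1.9,3.2,0,8.2],[1.9,3.2,0,8.2],[1.9,3.2,0,8.2]]' 0 40
python3 -m inch '[[0,0,0,0],[0,0,0,0]]'
cat > look.py <<'E'
import sys
from m import *
s=monitor.read_state(); p=np.array(s["ee_pos"]); w,x,y,z=s["tool_rot"]
yaw=np.degrees(np.arctan2(2*(x*y+w*z),1-2*(y*y+z*z)))
print("t",s["time"],"tcp",p.round(4),"yaw",round(yaw,2),"j",s["joints"].round(2),"w",round(s["grip_width"],4),"ff",round(s["finger_force"],1),"wf",s["wrist_force"].round(1))
if len(sys.argv)>1:
    cn,colour,zt=sys.argv[1],sys.argv[2],float(sys.argv[3])
    im,d,X=cloud(cn); save(im,f"l{s['time']:.2f}.png")
    H=cv2.cvtColor(im,cv2.COLOR_RGB2HSV); h,sa,v=[H[:,:,i].astype(int) for i in range(3)]
    col=dict(yellow=(abs(h-28)<7)&(sa>90),blue=(abs(h-110)<12)&(sa>110),white=(sa<60)&(v>140),all=v>=0)[colour]
    m=(col&(abs(X[:,:,2]-zt)<.008)).astype(np.uint8)
    n,L,st,ce=cv2.connectedComponentsWithStats(m)
    for i in range(1,n):
        if st[i,4]>150: print(fit(X,L==i),"px",ce[i].round(0),"zmed",round(float(np.median(X[L==i][:,2])),4),"touches edge",st[i,0]==0 or st[i,1]==0 or st[i,0]+st[i,2]==640 or st[i,1]+st[i,3]==400)
E
python3 look.py wrist yellow 0.124; ls pics
```

```text
time: 2.6
ee_pos: [0.5826, 0.1566, 0.2305]
tool_rot: [-0.001, -0.061, 0.998, -0.0]
wrist_force: [0.2, -0.4, -0.8]
grip_width: 0.0855
finger_force: 0.0
time: 2.85
ee_pos: [0.5819, 0.1552, 0.2306]
tool_rot: [-0.001, -0.058, 0.998, -0.0]
wrist_force: [0.1, -0.7, 0.5]
grip_width: 0.0852
finger_force: 0.0
t 2.85 tcp [0.5819 0.1552 0.2306] yaw -173.37 j [ 0.15  0.26  0.33  1.65 -0.    0.03] w 0.0852 ff 0.0 wf [ 0.1 -0.7  0.5]
((0.586789608001709, 0.15512612462043762), [0.05014535412192345, 0.08428001403808594], np.float32(6.2229347), 4132) px [324. 191.] zmed 0.1244 touches edge False
crop.png
l2.85.png
scene0.png
top0.png
```

```bash
python3 -m inch '[[0.45,0,-3.5,-0.3],[0,0,-3.5,0],[0,0,-3.5,0],[0,0,-2,0],[0,0,-1.2,0],[0,0,0,0],[0,0,0,0]]' 
python3 -m inch '[[0,0,0,0],[0,0,0,0],[0,0,0,0],[0,0,0,0],[0,0,0,0],[0,0,0,0]]' 255 40; python3 look.py
```

```text
time: 3.78
ee_pos: [0.5878, 0.1554, 0.0958]
tool_rot: [0.001, -0.055, 0.998, 0.0]
wrist_force: [0.7, -0.6, 0.6]
grip_width: 0.0851
finger_force: 0.0
time: 4.53
ee_pos: [0.5876, 0.1558, 0.0954]
tool_rot: [0.001, -0.056, 0.998, 0.0]
wrist_force: [-1.2, -0.7, 4.2]
grip_width: 0.0494
finger_force: 42.7
t 4.525 tcp [0.5876 0.1558 0.0954] yaw -173.62 j [0.15 0.27 0.08 1.38 0.   0.04] w 0.0494 ff 42.7 wf [-1.2 -0.7  4.2]
```

```bash
python3 -m inch '[[0,0,2,0],[0,0,4,0],[0,0,4,0],[0,0,4,0],[0.3,-3,0,-2],[0.5,-4,0,-2],[0.5,-5,0,-2],[0.5,-5,0,-2],[0.5,-3,0,-2],[0.3,-1,0,-2],[0,0,0,0],[0,0,0,0],[0,0,0,0]]' 
python3 look.py wrist white 0.034; python3 look.py wrist yellow .2
```

```text
time: 6.15
ee_pos: [0.6128, -0.053, 0.2344]
tool_rot: [0.0, 0.048, 0.999, 0.0]
wrist_force: [-0.2, -0.1, -0.7]
grip_width: 0.049
finger_force: 42.0
t 6.15 tcp [ 0.6128 -0.053   0.2344] yaw 174.5 j [-0.2   0.29  0.38  1.66  0.   -0.1 ] w 0.049 ff 42.0 wf [-0.2 -0.1 -0.7]
((0.6152477264404297, -0.1562109887599945), [0.05038585886359215, 0.08485152572393417], np.float32(174.07066), 3480) px [231. 172.] zmed 0.0345 touches edge False
((0.7237470149993896, 0.30305740237236023), [0.007237886544317007, 0.03106401488184929], np.float32(175.81052), 195) px [635. 227.] zmed 0.0309 touches edge True
((0.7125608921051025, 0.06766586005687714), [0.014638795517385006, 0.10487004369497299], np.float32(101.05752), 665) px [431. 238.] zmed 0.0387 touches edge False
((0.7496781945228577, 0.1971835047006607), [0.01684786006808281, 0.04444319009780884], np.float32(133.31093), 385) px [541. 253.] zmed 0.034 touches edge False
((0.7308547496795654, -0.22137731313705444), [0.013719987124204636, 0.0439789742231369], np.float32(48.90215), 297) px [197. 268.] zmed 0.0341 touches edge False
t 6.2 tcp [ 0.6129 -0.0532  0.2345] yaw 174.48 j [-0.2   0.29  0.38  1.66  0.   -0.1 ] w 0.0496 ff 42.0 wf [ 0.6 -0.1 -0.8]
```

```bash
python3 look.py wrist yellow .263;python3 look.py top yellow .263
```

```text
t 6.25 tcp [ 0.6129 -0.0534  0.2345] yaw 174.47 j [-0.2   0.29  0.38  1.66  0.   -0.1 ] w 0.0493 ff 42.0 wf [ 0.8 -0.2 -1.4]
((0.6113222241401672, -0.05381694436073303), [0.05234801396727562, 0.08318684250116348], np.float32(173.90152), 14204) px [323. 270.] zmed 0.2634 touches edge False
t 6.3 tcp [ 0.6129 -0.0536  0.2345] yaw 174.45 j [-0.2   0.29  0.38  1.66  0.   -0.1 ] w 0.0492 ff 42.0 wf [-0.2  1.  -0.5]
```

```bash
python3 -m inch '[[0.2,-2,0,0],[0.2,-4,0,0],[0,-3,0,0],[0,-1.2,0,0],[0,0,-3,0],[0,0,-4,0],[0,0,-4,0],[0,0,-4,0],[0,0,-2,0],[0,0,-1,0],[0,0,0,0],[0,0,0,0],[0,0,0,0]]' 
python3 look.py wrist yellow .081
```

```text
time: 7.98
ee_pos: [0.618, -0.1568, 0.0561]
tool_rot: [0.001, 0.049, 0.999, -0.0]
wrist_force: [0.8, -0.4, -1.3]
grip_width: 0.0496
finger_force: 42.1
t 7.975 tcp [ 0.618  -0.1568  0.0561] yaw 174.38 j [-0.35  0.37  0.12  1.32  0.   -0.26] w 0.0496 ff 42.1 wf [ 0.8 -0.4 -1.3]
((0.6164910793304443, -0.15762370824813843), [0.05380938947200775, 0.08343049138784409], np.float32(174.37598), 14296) px [323. 270.] zmed 0.0849 touches edge False
((0.6066346168518066, -0.1925162523984909), [0.001899402472190559, 0.005313065368682146], np.float32(83.38918), 190) px [240. 273.] zmed 0.0798 touches edge False
```

```bash
python3 -m inch '[[-0.12,0.12,-0.6,0],[0,0,-0.5,0],[0,0,-0.3,0],[0,0,-0.2,0],[0,0,0,0],[0,0,0,0]]' 
python3 look.py
```

```text
time: 8.78
ee_pos: [0.6152, -0.155, 0.0395]
tool_rot: [-0.0, 0.049, 0.999, 0.0]
wrist_force: [-3.4, 1.6, 5.7]
grip_width: 0.049
finger_force: 42.7
t 8.775 tcp [ 0.6152 -0.155   0.0395] yaw 174.38 j [-0.35  0.37  0.09  1.29 -0.   -0.25] w 0.049 ff 42.7 wf [-3.4  1.6  5.7]
```

Contact with light force. Release, retreat, then look.

```bash
python3 -m inch '[[0,0,0,0],[0,0,0,0],[0,0,0,0],[0,0,0,0],[0,0,0,0],[0,0,3,0],[0,0,5,0],[0,0,5,0],[0,0,5,0],[0,0,0,0],[0,0,0,0]]' 0
python3 look.py wrist yellow .068; python3 look.py top yellow .068;python3 look.py wrist all .034
```

```text
time: 10.15
ee_pos: [0.6158, -0.1552, 0.2181]
tool_rot: [0.0, 0.049, 0.999, -0.0]
wrist_force: [0.1, 0.2, -1.0]
grip_width: 0.0853
finger_force: 0.0
t 10.15 tcp [ 0.6158 -0.1552  0.2181] yaw 174.38 j [-0.35  0.34  0.41  1.64 -0.   -0.25] w 0.0853 ff 0.0 wf [ 0.1  0.2 -1. ]
((0.6146388053894043, -0.15587720274925232), [0.05001099780201912, 0.08381342887878418], np.float32(174.13512), 3167) px [324. 171.] zmed 0.0684 touches edge False
t 10.2 tcp [ 0.6152 -0.155   0.2167] yaw 174.38 j [-0.35  0.34  0.41  1.64  0.   -0.25] w 0.0854 ff 0.0 wf [-0.1  0.3 -0.3]
((0.6046129465103149, -0.1542331576347351), [0.050612159073352814, 0.06559064984321594], np.float32(173.7948), 202) px [395. 203.] zmed 0.0677 touches edge False
t 10.25 tcp [ 0.6148 -0.1549  0.216 ] yaw 174.38 j [-0.35  0.34  0.41  1.64 -0.   -0.25] w 0.0851 ff 0.0 wf [-0.1  0.5 -0.4]
((0.5869907736778259, 0.10213994234800339), [0.008015411905944347, 0.17988094687461853], np.float32(7.975766), 2257) px [582. 104.] zmed 0.0344 touches edge False
((0.719688892364502, 0.04110964015126228), [0.014225823804736137, 0.15494707226753235], 
[... 178 characters left out ...]
.07405), 779) px [170. 262.] zmed 0.0326 touches edge False
((0.7607338428497314, 0.1887514889240265), [0.01014954037964344, 0.0371185839176178], np.float32(177.1411), 324) px [634. 261.] zmed 0.0328 touches edge True
((0.745631992816925, -0.1207350343465805), [0.05492585152387619, 0.10816267877817154], np.float32(111.32323), 637) px [373. 265.] zmed 0.033 touches edge False
((0.7320470809936523, -0.2277759611606598), [0.022746462374925613, 0.05087997391819954], np.float32(64.58541), 294) px [272. 267.] zmed 0.0346 touches edge False
((0.7598760724067688, -0.2401772439479828), [0.02045905962586403, 0.0488189235329628], np.float32(65.573524), 360) px [264. 296.] zmed 0.0344 touches edge False
```

```bash
python3 -m inch '[[-0.2,2,0,1],[-0.4,4,0,1.6],[-0.5,4.5,0,2],[-0.5,4.5,0,2],[-0.5,4.5,0,2],[-0.5,4.5,0,2],[-0.5,4.5,0,2],[-0.5,4.5,0,2],[-0.5,4.5,0,2],[-0.4,3,0,1],[-0.4,1.7,0,1],[0,0.5,0,0],[0,0,0,0],[0,0,0,0],[0,0,0,0]]' 
python3 look.py wrist blue .124
```

```text
time: 12.18
ee_pos: [0.5671, 0.2708, 0.2184]
tool_rot: [0.0, -0.112, 0.994, -0.0]
wrist_force: [-0.8, -0.1, 0.0]
grip_width: 0.0855
finger_force: 0.0
t 12.175 tcp [0.5671 0.2708 0.2184] yaw -167.11 j [ 0.34  0.32  0.39  1.64 -0.    0.11] w 0.0855 ff 0.0 wf [-0.8 -0.1  0. ]
((0.5654792189598083, 0.27118152379989624), [0.05011173337697983, 0.08348413556814194], np.float32(13.347144), 4461) px [325. 188.] zmed 0.1244 touches edge False
```

```bash
python3 -m inch '[[-0.1,0,-3.5,0.4],[0,0,-3.5,0],[0,0,-3,0],[0,0,-1.5,0],[0,0,-0.8,0],[0,0,0,0],[0,0,0,0]]' 
python3 -m inch '[[0,0,0,0],[0,0,0,0],[0,0,0,0],[0,0,0,0],[0,0,0,0],[0,0,0,0]]' 255 40; python3 look.py
```

```text
time: 13.1
ee_pos: [0.5667, 0.2721, 0.097]
tool_rot: [0.001, -0.116, 0.993, 0.0]
wrist_force: [0.5, -0.3, -0.3]
grip_width: 0.0856
finger_force: 0.0
time: 13.85
ee_pos: [0.5662, 0.272, 0.0962]
tool_rot: [0.001, -0.116, 0.993, 0.0]
wrist_force: [-0.5, 0.9, 5.1]
grip_width: 0.0491
finger_force: 43.0
t 13.85 tcp [0.5662 0.272  0.0962] yaw -166.62 j [ 0.34  0.32  0.15  1.39 -0.    0.11] w 0.0491 ff 43.0 wf [-0.5  0.9  5.1]
```

```bash
python3 -m inch '[[0,0,2,0],[0,0,5,0],[0,0,5,0],[0.2,-2,0,-1],[0.4,-4,0,-1.8],[0.5,-4.5,0,-2],[0.5,-4.5,0,-2],[0.5,-4.5,0,-2],[0.5,-4.5,0,-2],[0.5,-4.5,0,-2],[0.5,-4.5,0,-2],[0.5,-4.5,0,-2],[0.4,-3,0,-1.5],[0.4,-1.7,0,-1],[0,-0.5,0,0],[0,0,0,0],[0,0,0,0],[0,0,0,0]]' 
python3 look.py
python3 -m inch '[[0,0,-3,0],[0,0,-4,0],[0,0,-3,0],[0,0,-1.5,0],[0,0,0,0],[0,0,0,0]]' 
python3 look.py wrist blue .125;python3 look.py wrist yellow .068
```

```text
time: 16.1
ee_pos: [0.6148, -0.1541, 0.2156]
tool_rot: [0.0, 0.051, 0.999, 0.0]
wrist_force: [-1.1, 0.1, -1.2]
grip_width: 0.0495
finger_force: 42.3
t 16.1 tcp [ 0.6148 -0.1541  0.2156] yaw 174.16 j [-0.35  0.34  0.4   1.63  0.   -0.25] w 0.0495 ff 42.3 wf [-1.1  0.1 -1.2]
time: 16.85
ee_pos: [0.6158, -0.1555, 0.1023]
tool_rot: [0.001, 0.052, 0.999, -0.0]
wrist_force: [0.7, -0.6, -0.6]
grip_width: 0.0498
finger_force: 42.3
t 16.85 tcp [ 0.6158 -0.1555  0.1023] yaw 174.09 j [-0.35  0.34  0.18  1.41  0.   -0.25] w 0.0498 ff 42.3 wf [ 0.7 -0.6 -0.6]
((0.6147556900978088, -0.15608631074428558), [0.05044064298272133, 0.08333587646484375], np.float32(174.31573), 13994) px [324. 269.] zmed 0.1303 touches edge False
t 16.9 tcp [ 0.616  -0.1556  0.1026] yaw 174.09 j [-0.35  0.34  0.18  1.41  0.   -0.25] w 0.0495 ff 42.3 wf [ 0.7  0.3 -0.1]
((0.5778592228889465, -0.15199097990989685), [0.01047869585454464, 0.049773845821619034], np.float32(84.41918), 1760) px [324. 166.] zmed 0.0682 touches edge False
```

```bash
python3 -m inch '[[0,0,-1.2,0],[0,0,-0.9,0],[0,0,-0.4,0],[0,0,-0.25,0],[0,0,0,0],[0,0,0,0]]' 
python3 look.py
```

```text
time: 17.7
ee_pos: [0.6138, -0.1549, 0.0743]
tool_rot: [-0.001, 0.052, 0.999, 0.0]
wrist_force: [-4.8, 0.6, 6.0]
grip_width: 0.0492
finger_force: 43.2
t 17.7 tcp [ 0.6138 -0.1549  0.0743] yaw 174.08 j [-0.35  0.35  0.13  1.36 -0.   -0.25] w 0.0492 ff 43.2 wf [-4.8  0.6  6. ]
```

```bash
python3 -m inch '[[0,0,0,0],[0,0,0,0],[0,0,0,0],[0,0,0,0],[0,0,0,0],[0,0,3,0],[0,0,5,0],[0,0,5,0],[0,0,2,0],[0,0,0,0],[0,0,0,0]]' 0
python3 look.py wrist blue .102
python3 -m inch '[[-0.5,5,0,-6],[-0.5,5,0,-8],[0,3,0,-8],[0,0,0,0],[0,0,0,0]]'
python3 look.py wrist all .05
```

```text
time: 19.08
ee_pos: [0.6142, -0.155, 0.2212]
tool_rot: [-0.001, 0.052, 0.999, 0.0]
wrist_force: [-0.5, 0.8, -0.7]
grip_width: 0.0855
finger_force: 0.0
t 19.075 tcp [ 0.6142 -0.155   0.2212] yaw 174.08 j [-0.35  0.34  0.42  1.65  0.   -0.25] w 0.0855 ff 0.0 wf [-0.5  0.8 -0.7]
((0.6137915253639221, -0.155752032995224), [0.05016838014125824, 0.08395323157310486], np.float32(174.16739), 3792) px [323. 181.] zmed 0.1024 touches edge False
time: 19.75
ee_pos: [0.6041, -0.0256, 0.2213]
tool_rot: [-0.001, 0.241, 0.971, -0.0]
wrist_force: [-0.6, 0.2, 0.8]
grip_width: 0.0856
finger_force: 0.0
t 19.75 tcp [ 0.6041 -0.0256  0.2213] yaw 152.14 j [-0.15  0.26  0.32  1.63 -0.    0.33] w 0.0856 ff 0.0 wf [-0.6  0.2  0.8]
((0.5864519476890564, 0.10186474770307541), [0.00206814706325531, 0.17744982242584229], np.float32(9.31184), 864) px [433.  83.] zmed 0.0504 touches edge False
((0.7512618899345398, 0.1999277025461197), [0.022836415097117424, 0.047013379633426666], np.float32(129.02834), 609) px [583. 191.] zmed 0.0503 touches edge False
((0.6069024801254272, -0.1363130509853363), [0.04151230677962303, 0.09579407423734665], np.float32(23.355543), 596) px [234. 219.] zmed 0.0511 touches edge False
((0.7436311841011047, 0.039611831307411194), [0.048605892807245255, 0.19874921441078186], np.float32(106.34795), 4441) px [439. 242.] zmed 0.0498 touches edge False
((0.7507317066192627, -0.09094776958227158), [0.04860372096300125, 0.1013353168964386], np.float32(38.075714), 639) px [324. 296.] zmed 0.0502 touches edge False
((0.7385704517364502, -0.21629393100738525), [0.014319314621388912, 0.04571571201086044], np.float32(24.12736), 350) px [236. 333.] zmed 0.0499 touches edge False
((0.7663772106170654, -0.2371157854795456), [0.009030595421791077, 0.039186030626297], np.float32(82.093704), 212) px [235. 359.] zmed 0.0492 touches edge False
```

```bash
python3 -m inch '[[-1,1,0,-4],[-1.4,1.8,0,-4.9],[-1.4,1.8,0,-4.9],[-1.4,1.8,0,-4.9],[-1.4,1.9,0,-4.9],[-1.5,1.9,0,-4.9],[-1.5,1.9,0,-4.9],[-1.5,1.9,0,-4.9],[-1.4,1.9,0,-4.9],[-1.4,1.9,0,-4.9],[-1.4,1.9,0,-3.4],[-1.3,1.8,0,0],[0,0,0,0],[0,0,0,0],[0,0,0,0]]' 150 40
python3 look.py wrist white .088
cp pics/$(ls -t pics|head -1) pics/hand.png
```

```text
time: 21.68
ee_pos: [0.4393, 0.1889, 0.2226]
tool_rot: [0.0, 0.639, 0.769, -0.0]
wrist_force: [-0.1, -0.3, 0.0]
grip_width: 0.0353
finger_force: 0.0
t 21.675 tcp [0.4393 0.1889 0.2226] yaw 100.49 j [ 0.27 -0.08 -0.04  1.61 -0.    1.65] w 0.0353 ff 0.0 wf [-0.1 -0.3  0. ]
((0.6365962624549866, 0.29338401556015015), [0.030697662383317947, 0.035206880420446396], np.float32(10.678933), 1251) px [582. 102.] zmed 0.0918 touches edge False
((0.4537828266620636, 0.19273068010807037), [0.05577802285552025, 0.1281740963459015], np.float32(99.64251), 2184) px [331. 174.] zmed 0.0899 touches edge False
((0.6596242189407349, 0.15441185235977173), [0.03202256187796593, 0.03420097380876541], np.float32(12.952805), 809) px [541. 254.] zmed 0.0919 touches edge False
((0.800387978553772, 0.06396480649709702), [0.03234536945819855, 0.1742180436849594], np.float32(110.038795), 2770) px [625. 347.] zmed 0.0838 touches edge True
```

View pics/hand.png

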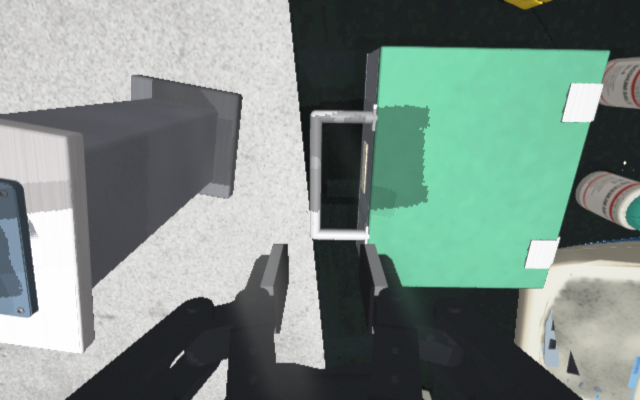

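The picture shows the handle bar at column 316, rows 115–238, its arms running to column 370 and the fingers below it. I'll check the bar with a ray.

```bash
python3 - <<'E'
from h import *
print(ray("wrist",316,176,.089),ray("wrist",317,125,.089),ray("wrist",317,228,.089))
im,d,X=cloud("wrist")
for v in (150,176,205):
    q=X[v,300:345]; q=q[(q[:,2]>.07)&(q[:,2]<.1)]; print(q.mean(0),q[:,0].min(),q[:,0].max(),q[:,2].max())
E
```

```text
[0.43122306 0.19073017 0.089     ] [0.42422383 0.23483935 0.089     ] [0.44104027 0.1409412  0.089     ]
[0.42670808 0.21368531 0.08923978] 0.4220352348619119 0.4314684705647168 0.09109736629816909
[0.43033776 0.19068207 0.08939097] 0.4260119758138399 0.434727526691128 0.09082537546831877
[0.43513748 0.16363108 0.0895978 ] 0.430681871652156 0.4397205483908015 0.09092090881375044
```

```bash
python3 -m inch '[[-0.8,0,-2,-0.9],[0,0,-4,0],[0,0,-4,0],[0,0,-3,0],[0,0,-1.7,0],[0,0,-0.9,0],[0,0,0,0],[0,0,0,0]]'
python3 look.py
python3 -m inch '[[0,0,0,0],[0,0,0,0],[0,0,0,0],[0,0,0,0],[0,0,0,0]]' 255 40
python3 look.py
```

```text
time: 22.78
ee_pos: [0.4318, 0.1901, 0.0682]
tool_rot: [0.001, 0.645, 0.764, 0.001]
wrist_force: [0.7, 0.4, -0.2]
grip_width: 0.0354
finger_force: 0.0
t 22.775 tcp [0.4318 0.1901 0.0682] yaw 99.68 j [ 0.27 -0.07 -0.34  1.29  0.    1.67] w 0.0354 ff 0.0 wf [ 0.7  0.4 -0.2]
time: 23.4
ee_pos: [0.4314, 0.19, 0.0679]
tool_rot: [0.001, 0.645, 0.764, 0.001]
wrist_force: [-0.5, 0.4, 5.7]
grip_width: 0.0087
finger_force: 39.1
t 23.4 tcp [0.4314 0.19   0.0679] yaw 99.68 j [ 0.27 -0.07 -0.34  1.29  0.    1.67] w 0.0087 ff 39.1 wf [-0.5  0.4  5.7]
```

Gripped on the bar. I'll raise it along the arc, half first.

```bash
python3 -m inch '[[0.04,0.01,0.9,0],[0.07,0.01,0.9,0],[0.11,0.02,0.9,0],[0.14,0.02,0.89,0],[0.18,0.03,0.89,0],[0.21,0.04,0.88,0],[0.25,0.04,0.87,0],[0.28,0.05,0.86,0],[0.31,0.05,0.85,0],[0.35,0.06,0.83,0],[0,0,0,0]]'
python3 look.py
```

```text
time: 24.78
ee_pos: [0.4496, 0.193, 0.1553]
tool_rot: [-0.0, 0.645, 0.764, -0.0]
wrist_force: [-2.0, 0.1, -1.5]
grip_width: 0.0082
finger_force: 39.1
t 24.775 tcp [0.4496 0.193  0.1553] yaw 99.68 j [ 0.27 -0.05 -0.15  1.47  0.    1.67] w 0.0082 ff 39.1 wf [-2.   0.1 -1.5]
```

```bash
python3 -m inch '[[0.37,0.06,0.82,0],[0.4,0.07,0.8,0],[0.43,0.07,0.79,0],[0.47,0.08,0.77,0],[0.5,0.09,0.75,0],[0.53,0.09,0.73,0],[0.55,0.09,0.71,0],[0.58,0.1,0.69,0],[0.61,0.1,0.66,0],[0.63,0.11,0.64,0],[0,0,0,0],[0,0,0,0],[0,0,0,0],[0,0,0,0],[0,0,0,0],[0,0,0,0]]'
cat > fin.py <<'E'
from m import *
s=monitor.read_state(); print(s["time"],s["ee_pos"].round(4),s["wrist_force"].round(1),s["finger_force"],s["joint_vel"].round(3))
for n in("top","scene"):
    im,d,X=cloud(n); save(im,f"{n}f.png",1.25)
    H=cv2.cvtColor(im,cv2.COLOR_RGB2HSV); h,sa=H[:,:,0].astype(int),H[:,:,1].astype(int)
    g=(abs(h-75)<14)&(sa>60)&(X[:,:,2]>.1)&(abs(X[:,:,1]-.2)<.16)&(X[:,:,0]<.75)
    Q=X[g]
    for _ in range(3):
        c=np.median(Q,0); nrm=np.linalg.svd(Q-Q.mean(0),full_matrices=False)[2][2]; e=(Q-Q.mean(0))@nrm; Q=Q[abs(e)<max(.004,1.5*e.std())]
    print(n,len(Q),"lid deg",np.degrees(np.arccos(abs(nrm[2]))))
    b=(abs(h-110)<12)&(sa>110)&(abs(X[:,:,2]-.102)<.008)&(abs(X[:,:,1]+.155)<.06)
    if b.sum()>30: print("blue",fit(X,b))
E
python3 fin.py
```

```text
time: 26.78
ee_pos: [0.4995, 0.2014, 0.2308]
tool_rot: [-0.0, 0.645, 0.764, -0.0]
wrist_force: [-9.1, -0.6, 6.6]
grip_width: 0.0086
finger_force: 39.5
26.775 [0.4995 0.2014 0.2308] [-9.1 -0.6  6.6] 39.50453817844391 [-0.001  0.     0.001  0.    -0.    -0.001]
top 979 lid deg 82.47903186536938
blue ((0.613204836845398, -0.1546792984008789), [0.050594575703144073, 0.08427657932043076], np.float32(173.98701), 277)
scene 739 lid deg 43.78011544818066
blue ((0.6143794655799866, -0.15274591743946075), [0.05261858552694321, 0.08614639937877655], np.float32(173.28651), 181)
```

View pics/scenef.png

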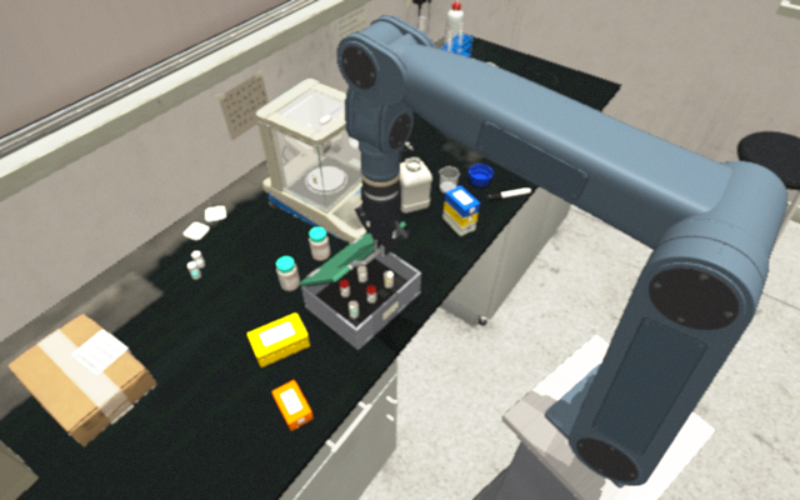

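The final view shows the stack upright at (460,210). The lid is held at the handle at (375,245), about 44–45° by both the camera and the arc, and the arm is still. The top camera's lid fit is unusable because the arm covers the lid. Handing in.

```bash
python3 -c "
from rig import r
print(r.finish_job())"
```

```text
the job is handed in; nothing more can be done
None
```

I handed the job in at about 27 s with the yellow box on the white one, the blue box on top of it, and the lid held still by its handle at about 45°; no verdict came back, and I did not measure the bystanders afterwards.

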